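# Check the sprung balance with its check weights

## Robot

A 6-joint arm with a two-finger parallel gripper is mounted at the origin on the work surface. World frame = base frame: x ahead of the robot, y to its left, z up, the work surface at z = 0. Lengths are in m, angles in rad, forces in N, time in s.
With the tool pointing down it reaches from about 0.35 to 0.875 m from the base axis. Payload 4.2 kg.
Tool frame: the origin (TCP) lies midway between the tips of the shut fingers; the grasp point (between the pads) lies 19 mm behind it; z points along the fingers, y is the line along which they close (so a half turn about z gives the same grasp; the last joint's range is limited). The gripper opens to 87 mm and grips with 3 to 60 N. Pads are 19 mm wide; open, the fingers measure 117 mm over their backs; the gripper's body (75 mm by 190 mm) begins 51 mm behind the grasp point.
Start: joints at [1.473, 0.385, 0.008, 0, -1.194, -0.259], TCP at [0.218, 0.586, 0.223] pointing down, gripper open.
Joint ranges: [-3.14, 3.14], [-1.21, 2.06], [-1.07, 1.41], [-3.16, 2.05], [-2.99, -0.16], [-3.1, 3.1]. Speed limits (rad/s): [2.79, 2.79, 3.14, 3.14, 3.14, 3.14].

## Interface

Orientations are given as a rotation vector (axis times angle).
In Python, from bench import readout, viewer, sign_off gives the robot as it stands.
- The arm moves only by the tool jog_arm, never from a script. Its argument "increments" is one flat list of numbers, 7 for each row, row after row: the shift along the tool's x, y, z in m, then the turn, a rotation vector about the tool's x, y, z in degrees, then the closure, from 0 (fully open) to 1 (shut). In form: [x, y, z, rx, ry, rz, fingers, x, y, z, rx, ry, rz, fingers, ...]. A call has 1 to 5 rows; each row shifts and turns the commanded pose from where the row before left it, along the tool's axes as they then stand; what a row does not reach is not made up. A row lasts 1/8 s, in which the tool goes at most 62.5 mm and 10.7 degrees, less where a joint would pass 70% of its speed; a pose out of reach is approached as far as the arm can. A call with a gripper value outside its range is refused whole. The fingers move at their own pace and stop on an object; the grip force is fixed at half the most. Time passes only in rows, so rows that do not move let the fingers close. It gives the time, the measured TCP pose, the force, the opening and the grip force at its end, in the units of the state.
- readout.observe(): the state, without advancing time (a new reading comes with each control period).
- viewer.read_camera(name): name is "side" or "top" or "wrist"; returns the picture (384x512x3 uint8, red, green, blue); there is no depth.
- viewer.camera_params(name): a dict with "mtx" (3x3 intrinsics, pixels), "xyz" and "attitude" of the camera in the world. Camera axes: x right, y down, z forward; pixel columns grow to the right and rows downward; lengths in m; the calibration is good to about 2 mm. A picture is of the moment at which its call begins: read the wrist's pose just before it. camera_params takes no time and is no camera call; for the wrist camera it gives the pose at the moment of the call.
- sign_off(): hands the job in; it is judged then, once.
The state is a dict: "t": time; "joint_pos": joint angles; "joint_vel": joint speeds; "joint_torque": joint torques, N m; "tool_pos": TCP position; "orientation": TCP orientation; "ft_force": force on the tool from outside, world axes, zero at the start; "ft_torque": the same for the moment, N m; "grip_width": finger opening in m; "gripper_force": force on a finger pad.
Only numpy, scipy, OpenCV 4.12 (cv2) and the standard library are available. Lean on these libraries where they do the work, as an engineer would, in place of code of your own. Each camera call takes 0.05 s, during which the arm holds its last target. There are 200 camera calls.

## Task

Check the sprung balance: undo its hexagon-headed transit bolt anticlockwise to the stop, in short back-and-forth swings because the guard pins block a full turn. Then, lightest first, stand each check weight that is there alone in the middle of the pan, let go of it for a second or more until the pan is at rest, and put it away upright in the wooden tray. Finally screw the transit bolt fully home again, leaving the beaker and the can undisturbed.

Things in the scene. Friction and masses are not known exactly. Their poses are not given: they have to be found in the camera images.
- balance: Sprung bench balance, fixed to the bench: white case 150 x 270 mm, top face 40 mm above the bench. Origin under the middle of the case on the bench; x across the case, y along it, z up. Round pan at local y = +65 mm, transit bolt at local y = -75 mm (both at local x = 0).
- pan (a joint): How far the round pan has sunk on its spring, m, 0 (up) to 0.012. Stiffness 600 N/m: the 100 g weight sinks it about 1.4 mm, the 500 g one about 8 mm. While the bolt is home the yellow lock bar props it up.
- pan_centre (a point): Middle of the pan's top face (a small black dot inside a black circle of 62 mm diameter). Steel disc 120 mm in diameter, no rim, top 60 mm above the bench when up; the point sinks with the pan.
- bolt (a joint): Angle of the transit bolt, rad: 0 = screwed home (pan locked), 3.0 = fully undone at its stop (pan free); grows anticlockwise seen from above. Needs about 0.2 N m and stays where it is left. At angle t the yellow lock bar lies 4 mm x t lower.
- bolt_head (a point): Centre of the top face of the bolt's brass hexagon head, 84 mm above the bench; it does not rise or fall. Head 32 mm across flats, 28 mm tall, axis vertical. Under it lies the yellow lock bar (15 mm round the axis, and on towards the pan), top at most 56 mm above the bench. At joint angle t the flats face t + k x 60 degrees from the balance's x axis.
- pin (a point): Top of one of two fixed round guard pins, 12 mm in diameter, tops 78 mm above the bench, 35 mm from the bolt's axis on the balance's +y side (this one) and -y side (the other). Fingers gripping the head have room only while the line they close along is within about 45 degrees of the balance's x axis.
- mat: Black rubber mat 220 (x) x 150 (y) x 4 mm fixed to the bench where the check weights stand at the start. Origin in the middle of its underside.
- tray: Shallow wooden tray with blue lining, fixed to the bench: 230 (x) x 160 (y) mm outside, floor 6 mm above the bench, 6 mm thick rim rising to 14 mm (inside 218 x 148 mm). Origin in the middle of its underside.
- beaker: Empty glass beaker, 80 mm across, 100 mm tall, a bystander. Origin in the middle of its underside.
- canister: White and red can, 64 mm across, 100 mm tall, a bystander. Origin in the middle of its underside.
- w100: 100 g check weight (absent in some starts): steel cylinder 28 mm in diameter and 24 mm tall with a yellow knob on top (16 mm across, from 30 to 38 mm above its underside). Origin in the middle of its underside, z up.
- w200: 200 g check weight (absent in some starts): steel cylinder 34 mm in diameter and 30 mm tall with a blue knob on top (16 mm across, from 36 to 44 mm above its underside). Origin in the middle of its underside, z up.
- w300: 300 g check weight (absent in some starts): steel cylinder 40 mm in diameter and 35 mm tall with a green knob on top (16 mm across, from 41 to 49 mm above its underside). Origin in the middle of its underside, z up.
- w500: 500 g check weight (absent in some starts): steel cylinder 46 mm in diameter and 40 mm tall with a red knob on top (16 mm across, from 46 to 54 mm above its underside). Origin in the middle of its underside, z up.

How it is judged:
By the outcome, as a careful person would: the job done as asked, in the order asked, and still so for the second after the job is handed in, with the robot touching nothing.
Of w100, w200, w300, w500 only 2 to 3 are there at a start; the rules pass over those that are not, and their reading is None.
At some moment in a run one of w100, w200, w300, w500 may be knocked a few centimetres aside while the robot is not near it.
It also fails if it takes over 210 s, if anything falls off the work surface, if the arm or the gripper's body presses on something with over 40 N, if the wrist force passes 120 N, or if a joint passes its speed limit or range.

## Working session

There is one attempt and no reset: what is moved stays moved. The work goes in short steps, Python scripts to look and compute and a tool call to move; the robot and the scene stay as the last step left them, time stands still between calls to the robot, and variables do not carry over. Pictures are saved under pics/ and viewed, at most 15 in all, crops included, and the job is handed in when it is done.

Besides the shell and the picture viewer there is one more tool, called after "Request:" as a command line: name --argument value ..., lists and objects as JSON in quotes. jog_arm: Moves the arm, as the interface text tells. Its arguments: {"type":"object","properties":{"increments":{"type":"array"}},"required":["increments"]}

```bash
ls; mkdir -p pics; python3 - <<'E'
from bench import readout, viewer
import cv2
print(readout.observe())
for n in ("top","side"):
    p=viewer.camera_params(n); print(n,p)
    cv2.imwrite(f"pics/{n}0.png",viewer.read_camera(n)[:,:,::-1])
E
```

```text
pics
{'t': 0.0, 'joint_pos': array([ 1.47260757e+00,  3.85559702e-01,  6.58160345e-03, -5.06086031e-04,
       -1.19397616e+00, -2.58625661e-01]), 'joint_vel': array([ 0.00111857, -0.00069389,  0.00032186, -0.00109249, -0.00047092,
       -0.00082021]), 'joint_torque': array([ 5.36062053e-04, -3.90664995e+01,  1.87405783e+01,  4.21998963e+00,
        1.09407576e-02, -1.95594957e-04]), 'tool_pos': array([0.21806081, 0.58506687, 0.22143934]), 'orientation': array([ 3.08952204e+00, -5.57414263e-01, -4.64545477e-04]), 'ft_force': array([ 0.88029576, -0.15447053, -0.18485178]), 'ft_torque': array([ 0.0019897 , -0.00137482,  0.01348197]), 'gripper_force': 0.0, 'grip_width': 0.08738060866000566}
top {'mtx': array([[383.28311674,   0.        , 257.63205011],
       [  0.        , 383.28311674, 193.78001411],
       [  0.        ,   0.        ,   1.        ]]), 'xyz': array([0.53569601, 0.02165601, 0.93005691]), 'attitude': array([-2.23597756,  2.17257869, -0.08985726])}
side {'mtx': array([[349.47700661,   0.        , 249.37011365],
       [  0.        , 349.47700661, 192.05850052],
       [  0.        ,   0.        ,   1.        ]]), 'xyz': array([ 0.41542229, -0.65233386,  0.69840271]), 'attitude': array([-2.30142216,  0.286253  , -0.10114633])}
```

View pics/top0.png

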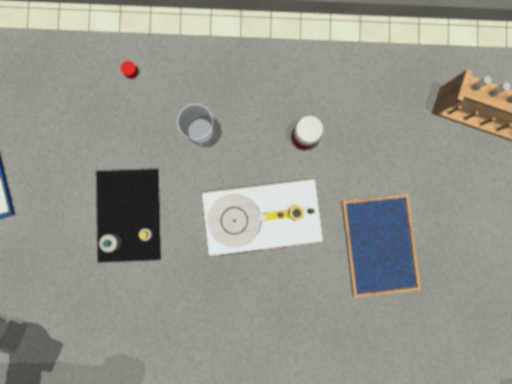

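View pics/side0.png

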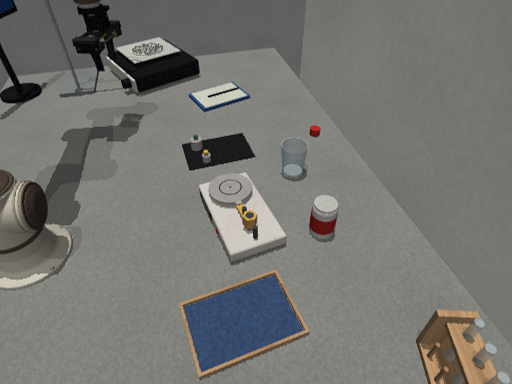

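The top view shows the balance with its pan at (234,220) and bolt at (296,213). Only w300 (green, 108,243) and w100 (yellow, 145,235) stand on the mat. The tray is at (381,245), the beaker at (197,124) and the can at (308,131). The red disc at (129,69) looks like a cap rather than w500.

```bash
cat > h.py <<'E'
import numpy as np, cv2
from scipy.spatial.transform import Rotation as R
from bench import readout, viewer
def ray(p,uv,z):
    d=R.from_rotvec(p["attitude"]).as_matrix()@np.linalg.inv(p["mtx"])@np.array([uv[0],uv[1],1.])
    return p["xyz"]+d*(z-p["xyz"][2])/d[2]
def proj(p,X):
    c=p["mtx"]@(R.from_rotvec(p["attitude"]).as_matrix().T@(np.asarray(X)-p["xyz"])); return c[:2]/c[2]
HSV={"y":((20,120,90),(35,255,255)),"g":((50,70,40),(90,255,255)),"r":((0,150,60),(8,255,255)),"w":((0,0,200),(180,40,255)),"b":((100,90,40),(125,255,255))}
def blobs(im,c,box=None,amin=4):
    m=cv2.inRange(cv2.cvtColor(im,cv2.COLOR_RGB2HSV),*map(np.array,HSV[c]))
    if box:
        k=np.zeros_like(m); k[box[1]:box[3],box[0]:box[2]]=1; m*=k
    n,l,s,ce=cv2.connectedComponentsWithStats(m)
    return [(ce[i],s[i,4]) for i in range(1,n) if s[i,4]>=amin],m
def pose():
    s=readout.observe(); M=R.from_rotvec(s["orientation"]).as_matrix()
    return s,M
def shift(target):  # tool-axes shift to a world target
    s,M=pose(); return M.T@(np.asarray(target)-s["tool_pos"])
E
python3 - <<'E'
from h import *
im=cv2.imread("pics/top0.png")[:,:,::-1].copy(); p=viewer.camera_params("top")
print(R.from_rotvec(p["attitude"]).as_matrix().round(3))
for c,box,z in(("g",(95,165,165,265),.053),("y",(95,165,165,265),.042),("y",(260,190,320,230),.084),("w",(195,170,330,265),.04),("b",(335,190,425,300),.006)):
    b,m=blobs(im,c,box)
    for ce,a in b: print(c,ce.round(1),a,ray(p,ce,z).round(4))
    if c in"wb":
        r=cv2.minAreaRect(cv2.findNonZero(m)); bx=cv2.boxPoints(r); print(r,[ray(p,q,z)[:2].round(4) for q in bx])
print("pan",ray(p,(234.5,220.5),.06))
for n,z,u in(("can",.1,(308,130)),("beakertop",.1,(195.5,123.5)),("beakerbot",0,(201,132))):print(n,ray(p,u,z).round(3))
cv2.imwrite("pics/c1.png",cv2.resize(im[170:270,195:325,::-1],None,fx=6,fy=6,interpolation=cv2.INTER_CUBIC))
w=viewer.camera_params("wrist");s,M=pose();print(M.round(3),M.T@(w["xyz"]-s["tool_pos"]),(M.T@R.from_rotvec(w["attitude"]).as_matrix()).round(2),w["mtx"])
E
```

```text
[[ 0.028 -0.998  0.057]
 [-0.999 -0.029 -0.024]
 [ 0.026 -0.056 -0.998]]
g [106.2 243.3] 21 [0.4641 0.3387 0.053 ]
y [143.4 234.2] 28 [0.4861 0.2594 0.042 ]
y [294.8 207.3] 6 [ 0.5565 -0.0817  0.084 ]
y [287.4 213.9] 68 [ 0.5415 -0.0655  0.084 ]
y [271.9 215.4] 82 [ 0.5373 -0.0314  0.084 ]
w [263.1 216.9] 5873 [ 0.5333 -0.0138  0.04  ]
w [233.9 220.3] 367 [0.5236 0.0536 0.04  ]
((261.7384948730469, 216.90769958496094), (62.51350402832031, 114.11195373535156), 82.87498474121094) [array([0.5846, 0.1311]), array([ 0.6256, -0.1317]), array([ 0.4817, -0.1526]), array([0.4424, 0.1082])]
b [380.4 245. ] 4944 [ 0.4733 -0.3006  0.006 ]
((380.6853332519531, 244.87777709960938), (87.77030181884766, 57.30884552001953), 83.1572265625) [array([ 0.5684, -0.218 ]), array([ 0.589 , -0.3573]), array([ 0.3796, -0.3841]), array([ 0.3602, -0.2463])]
pan [0.52340163 0.05145047 0.06      ]
can [ 0.727 -0.105  0.1  ]
beakertop [0.733 0.142 0.1  ]
beakerbot [0.736 0.142 0.   ]
[[ 0.937 -0.349 -0.001]
 [-0.349 -0.937 -0.002]
 [ 0.     0.002 -1.   ]] [ 0.08299744 -0.00237855 -0.1627807 ] [[ 0.   -0.95 -0.3 ]
 [ 1.    0.   -0.  ]
 [ 0.   -0.3   0.95]] [[320.11557593   0.         258.44167414]
 [  0.         320.11557593 193.44364754]
 [  0.           0.           1.        ]]
```

View pics/c1.png

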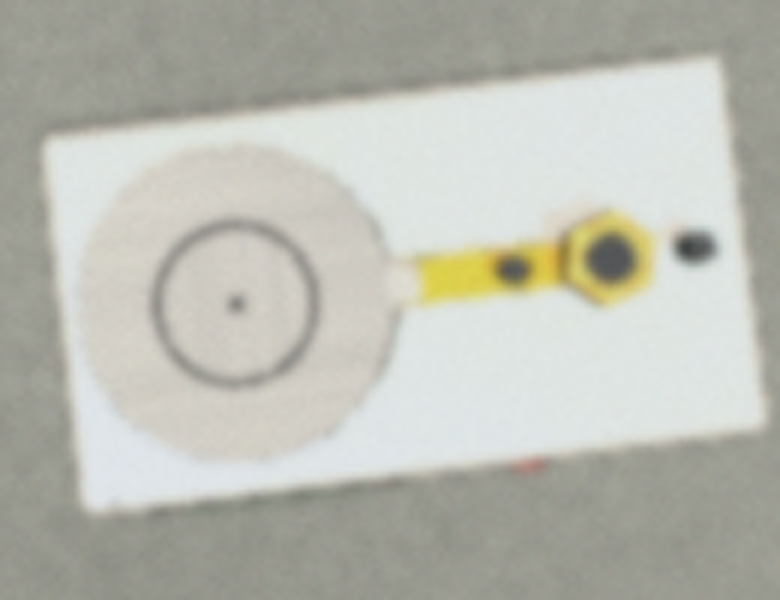

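The crop shows the bolt head at about (296.7,212.8) and the pan dot at (234.3,220.5). The head's flats face the pan side, so the bolt angle isn't 0 now. I'll check it with the wrist camera.

```bash
python3 - <<'E'
from h import *
p=viewer.camera_params("top")
b=ray(p,(296.6,212.7),.084); c=ray(p,(234.3,220.4),.06); d=c-b
print(b,c,np.hypot(*d[:2]),np.degrees(np.arctan2(d[1],d[0])))
print(shift([.535,-.02,.215]))
E
```

```text
[ 0.5447386  -0.08592834  0.084     ] [0.52361467 0.05190924 0.06      ] 0.13944683670976474 98.71292056589819
[0.5083702  0.45626097 0.00752868]
```

Request:
jog_arm --increments '[0.042,0.038,0,0,0,0,0,0.042,0.038,0,0,0,0,0,0.042,0.038,0,0,0,0,0,0.042,0.038,0,0,0,0,0,0.042,0.038,0,0,0,0,0]'

```text
t: 0.72
tool_pos: [0.349, 0.3323, 0.2223]
orientation: [3.091, -0.557, -0.0]
ft_force: [0.5, 0.0, -0.1]
grip_width: 0.087
gripper_force: 0.0
```

Request:
jog_arm --increments '[0.042,0.038,0,0,0,0,0,0.042,0.038,0,0,0,0,0,0.042,0.038,0,0,0,0,0,0.042,0.038,0,0,0,0,0,0.042,0.038,0,0,0,0,0]'

```text
t: 1.35
tool_pos: [0.4795, 0.0811, 0.2224]
orientation: [-3.092, 0.557, 0.0]
ft_force: [1.7, 1.3, 0.9]
grip_width: 0.087
gripper_force: 0.0
```

Request:
jog_arm --increments '[0.042,0.038,0,0,0,0,0,0.042,0.038,0,0,0,0,0,0,0,0,0,0,10.2,0,0,0,0,0,0,10.2,0,0,0,0,0,0,10.2,0]'

```text
t: 1.98
tool_pos: [0.5309, -0.0181, 0.2219]
orientation: [2.83, -1.363, -0.002]
ft_force: [1.4, -0.2, -0.1]
grip_width: 0.0869
gripper_force: 0.0
```

Request:
jog_arm --increments '[0,0,0,0,0,10.2,0,0,0,0,0,0,10.2,0,0,0,0,0,0,10.2,0,0,0,0,0,0,0,0,0,0,0,0,0,0,0]'

```text
t: 2.6
tool_pos: [0.5311, -0.0177, 0.2223]
orientation: [2.38, -2.05, -0.001]
ft_force: [-0.3, 0.4, -0.3]
grip_width: 0.0866
gripper_force: 0.0
```

```bash
python3 - <<'E'
from h import *
s,M=pose();print(s["t"],s["tool_pos"],np.degrees(np.arctan2(M[1,0],M[0,0])),s["joint_pos"].round(2))
p=viewer.camera_params("wrist");im=viewer.read_camera("wrist");cv2.imwrite("pics/w1.png",im[:,:,::-1]);np.savez("w1",**p)
E
```

```text
2.6 [ 0.53110829 -0.01767791  0.22234472] -81.49902820974117 [ 0.27  0.23 -0.22 -0.   -1.12 -0.12]
```

View pics/w1.png

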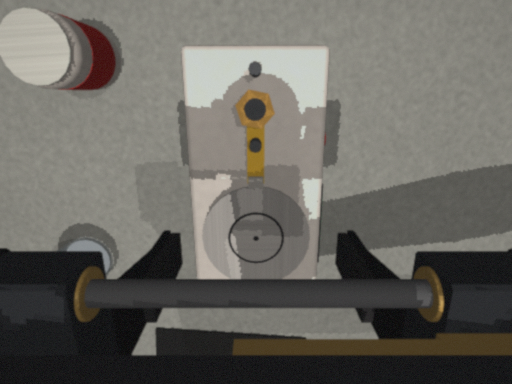

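Wrist view: the bolt head is at (255,109), pins at (255,69) and (255,146), and the pan dot at (256,238). The hexagon's corners point along the balance's x axis. I'll zoom in to get the exact angle.

```bash
python3 - <<'E'
from h import *
p=dict(np.load("w1.npz")); im=cv2.imread("pics/w1.png")
cv2.imwrite("pics/w1c.png",cv2.resize(im[50:170,215:295],None,fx=5,fy=5,interpolation=cv2.INTER_CUBIC))
b=ray(p,(255,109.5),.084);c=ray(p,(256,238.5),.06);d=c-b
print(b,c,np.hypot(*d[:2]),np.degrees(np.arctan2(d[1],d[0])))
for u in((255,69),(255,145.5)):print(ray(p,u,.078))
# expected head corners in the crop for several t
ax=np.arctan2(d[1],d[0])-np.pi/2
for t in range(0,60,10):
    print(t,[((proj(p,b+[.0185*np.cos(a),.0185*np.sin(a),0])-[215,50])*5).round(0).tolist() for a in ax+np.radians(t+30+60*np.arange(3))])
E
```

```text
[ 0.54441809 -0.08220503  0.084     ] [0.52311874 0.05680223 0.06      ] 0.1406295832522063 98.71137680868594
[ 0.54953815 -0.1166619   0.078     ]
[ 0.53956413 -0.04874014  0.078     ]
0 [[113.0, 350.0], [201.0, 400.0], [287.0, 349.0]]
10 [[124.0, 364.0], [218.0, 399.0], [295.0, 333.0]]
20 [[136.0, 377.0], [235.0, 394.0], [300.0, 315.0]]
30 [[151.0, 387.0], [250.0, 387.0], [302.0, 297.0]]
40 [[166.0, 394.0], [265.0, 376.0], [300.0, 279.0]]
50 [[183.0, 399.0], [277.0, 364.0], [296.0, 261.0]]
```

View pics/w1c.png

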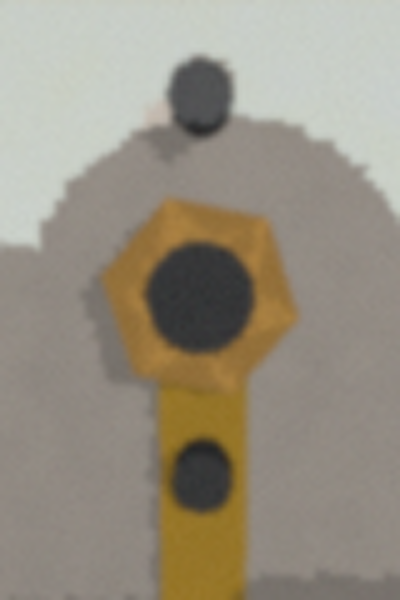

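The corners sit at about (300,317) and (100,278) in the crop, so the bolt angle is about 20° (mod 60). I'll grip the flats that lie at -40°.

Request:
jog_arm --increments '[0,0,0,0,0,10,0,0,0,0,0,0,10,0,0,0,0,0,0,10,0,0,0,0,0,0,10,0,0.0495,-0.0461,0.03,0,0,0,0]'

```text
t: 3.28
tool_pos: [0.5445, -0.0719, 0.1993]
orientation: [-1.538, 2.733, -0.004]
ft_force: [1.2, -0.2, 0.2]
grip_width: 0.087
gripper_force: 0.0
```

Request:
jog_arm --increments '[0,0,0.03,0,0,0,0,0,0,0.02,0,0,0,0,0,0,0,0,0,0,0]'

```text
t: 3.65
tool_pos: [0.5413, -0.074, 0.1456]
orientation: [1.531, -2.739, -0.003]
ft_force: [0.5, -0.6, -0.1]
grip_width: 0.0871
gripper_force: 0.0
```

```bash
cat > look.py <<'E'
import sys
from h import *
s,M=pose();print(s["t"],s["tool_pos"].round(4),"yaw",np.degrees(np.arctan2(M[1,0],M[0,0])).round(2))
p=viewer.camera_params("wrist");im=viewer.read_camera("wrist");n=sys.argv[1];cv2.imwrite(f"pics/{n}.png",im[:,:,::-1]);np.savez(n,**p)
E
python3 look.py w2; python3 - <<'E'
from h import *
print(shift([.5446,-.084,.061]))
E
```

```text
3.65 [ 0.5413 -0.074   0.1456] yaw -121.61
[ 0.0074235  -0.00724101  0.08605971]
```

View pics/w2.png

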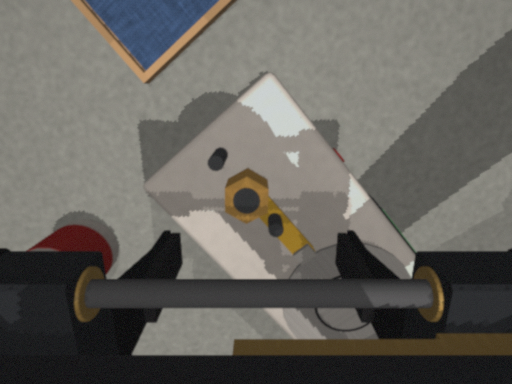

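Wrist view: the bolt head is at (246.5,197), with its flats facing left and right as the grip needs. The pins are at (218,159) and (276,225).

```bash
python3 - <<'E'
from h import *
p=dict(np.load("w2.npz")); im=cv2.imread("pics/w2.png")[:,:,::-1].copy()
m=cv2.inRange(cv2.cvtColor(im,cv2.COLOR_RGB2HSV),(8,90,60),(35,255,255))[160:225,215:268]
print(ray(p,(246.3,198),.084), ray(p,(246,197),.084))
x,y=np.nonzero(m.any(0))[0],np.nonzero(m.any(1))[0];print(x[[0,-1]]+215,y[[0,-1]]+160)
E
```

```text
[ 0.54420389 -0.08370763  0.084     ] [ 0.54397787 -0.08448155  0.084     ]
[225 267] [169 224]
```

Request:
jog_arm --increments '[0.0075,-0.0068,0.01,0,0,0,0,0,0,0.04,0,0,0,0,0,0,0.035,0,0,0,0,0,0,0,0,0,0,0,0,0,0,0,0,0,0.8]'

```text
t: 4.32
tool_pos: [0.5457, -0.0838, 0.0637]
orientation: [-1.532, 2.74, -0.002]
ft_force: [-0.5, 0.3, 0.3]
grip_width: 0.0823
gripper_force: 0.0
```

Request:
jog_arm --increments '[0,0,0,0,0,0,0.8,0,0,0,0,0,0,0.8,0,0,0,0,0,0,0.8,0,0,0,0,0,0,0.8,0,0,0,0,0,0,0.8]'

```text
t: 4.95
tool_pos: [0.5443, -0.0837, 0.0623]
orientation: [1.532, -2.743, 0.0]
ft_force: [-0.5, -0.1, -0.8]
grip_width: 0.0348
gripper_force: 0.0
```

Request:
jog_arm --increments '[0,0,0,0,0,0,1,0,0,0,0,0,0,1,0,0,0,0,0,0,1,0,0,0,0,0,-5,1,0,0,0,0,0,-5,1]'

```text
t: 5.58
tool_pos: [0.5451, -0.084, 0.0623]
orientation: [-1.767, 2.596, -0.002]
ft_force: [2.9, -3.3, -1.7]
grip_width: 0.0318
gripper_force: 29.9
```

```bash
python3 - <<'E'
from h import *
s,M=pose();print(s["ft_force"],s["ft_torque"],np.degrees(np.arctan2(M[1,0],M[0,0])),s["grip_width"],s["gripper_force"])
E
python3 look.py w3
```

```text
[ 2.94096833 -3.29277013 -1.74432719] [-0.84028823 -0.82309997 -0.19752657] -111.50696247546068 0.03178965579893614 29.935783169603383
5.575 [ 0.5451 -0.084   0.0623] yaw -111.51
```

View pics/w3.png

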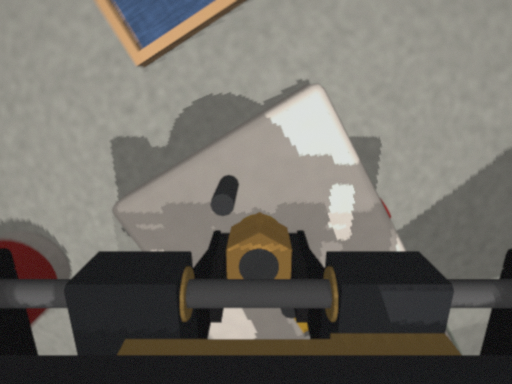

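The head is held squarely between the fingers and is turning, with a torque of about 0.2 N m. I'll continue the swing.

Request:
jog_arm --increments '[0,0,0,0,0,-10,1,0,0,0,0,0,-10,1,0,0,0,0,0,-10,1,0,0,0,0,0,-10,1,0,0,0,0,0,-10,1]'

```text
t: 6.25
tool_pos: [0.5441, -0.0841, 0.0623]
orientation: [2.7, -1.604, -0.0]
ft_force: [0.8, -3.6, -0.1]
grip_width: 0.0317
gripper_force: 29.9
```

```bash
cat >st.py <<'E'
from h import *
s,M=pose();print(s["t"],s["tool_pos"].round(4),s["ft_force"].round(1),"Tz",s["ft_torque"][2].round(3),"yaw",np.degrees(np.arctan2(M[1,0],M[0,0])).round(1),s["grip_width"].round(4),s["gripper_force"].round(1))
E
python3 st.py
```

```text
Traceback (most recent call last):
  File "st.py", line 2, in <module>
    s,M=pose();print(s["t"],s["tool_pos"].round(4),s["ft_force"].round(1),"Tz",s["ft_torque"][2].round(3),"yaw",np.degrees(np.arctan2(M[1,0],M[0,0])).round(1),s["grip_width"].round(4),s["gripper_force"].round(1))
                                                                                                                                                               ^^^^^^^^^^^^^^^^^^^^^
AttributeError: 'float' object has no attribute 'round'
```

Request:
jog_arm --increments '[0,0,0,0,0,0,0.35,0,0,0,0,0,0,0.35,0,0,0,0,0,0,0.35,0,0,0,0,0,10,0.35,0,0,0,0,0,10,0.35]'

```text
t: 6.88
tool_pos: [0.5442, -0.0834, 0.0622]
orientation: [2.37, -2.062, -0.001]
ft_force: [0.2, -0.1, -0.2]
grip_width: 0.0562
gripper_force: 0.0
```

Request:
jog_arm --increments '[0,0,0,0,0,10,0.35,0,0,0,0,0,10,0.35,0,0,0,0,0,10,0.35,0,0,0,0,0,10,0.35,0,0,0,0,0,0,1]'

```text
t: 7.5
tool_pos: [0.5442, -0.0835, 0.0622]
orientation: [1.533, -2.742, -0.0]
ft_force: [-0.7, -0.6, 0.3]
grip_width: 0.0522
gripper_force: 0.0
```

Request:
jog_arm --increments '[0,0,0,0,0,0,1,0,0,0,0,0,0,1,0,0,0,0,0,0,1,0,0,0,0,0,-5,1,0,0,0,0,0,-5,1]'

```text
t: 8.12
tool_pos: [0.5451, -0.084, 0.0623]
orientation: [-1.768, 2.596, -0.002]
ft_force: [2.6, -1.8, -0.8]
grip_width: 0.0316
gripper_force: 30.0
```

```bash
sed -i 's/s\["gripper_force"\].round(1)/round(s["gripper_force"],1)/;s/s\["grip_width"\].round(4)/round(s["grip_width"],4)/' st.py; python3 st.py
```

```text
8.125 [ 0.5451 -0.084   0.0623] [ 2.6 -1.8 -0.8] Tz -0.222 yaw -111.5 0.0316 30.0
```

Request:
jog_arm --increments '[0,0,0,0,0,-9,1,0,0,0,0,0,-9,1,0,0,0,0,0,-8,1]'

```text
t: 8.5
tool_pos: [0.5446, -0.0839, 0.0623]
orientation: [-2.309, 2.13, -0.001]
ft_force: [0.7, -2.0, -0.9]
grip_width: 0.0317
gripper_force: 30.0
```

```bash
python3 st.py
```

```text
8.5 [ 0.5446 -0.0839  0.0623] [ 0.7 -2.  -0.9] Tz -0.221 yaw -85.4 0.0317 30.0
```

Request:
jog_arm --increments '[0,0,0,0,0,-8,1,0,0,0,0,0,-8,1,0,0,0,0,0,-8,1,0,0,0,0,0,0,0.35,0,0,0,0,0,0,0.35]'

```text
t: 9.12
tool_pos: [0.5442, -0.0835, 0.0622]
orientation: [-2.697, 1.612, 0.0]
ft_force: [-0.5, 0.5, 0.2]
grip_width: 0.0446
gripper_force: 0.0
```

Request:
jog_arm --increments '[0,0,0,0,0,0,0.35,0,0,0,0,0,10,0.35,0,0,0,0,0,10,0.35,0,0,0,0,0,10,0.35,0,0,0,0,0,10,0.35]'

```text
t: 9.75
tool_pos: [0.5443, -0.0835, 0.0622]
orientation: [1.977, -2.442, -0.0]
ft_force: [-0.4, -0.1, -0.3]
grip_width: 0.0565
gripper_force: 0.0
```

Request:
jog_arm --increments '[0,0,0,0,0,10,0.35,0,0,0,0,0,10,0.35,0,0,0,0,0,0,1,0,0,0,0,0,0,1,0,0,0,0,0,0,1]'

```text
t: 10.38
tool_pos: [0.5443, -0.0836, 0.0622]
orientation: [-1.533, 2.742, 0.0]
ft_force: [-0.7, 0.3, 0.6]
grip_width: 0.0342
gripper_force: 0.0
```

Request:
jog_arm --increments '[0,0,0,0,0,0,1,0,0,0,0,0,-9,1,0,0,0,0,0,-9,1,0,0,0,0,0,-8,1,0,0,0,0,0,0,1]'

```text
t: 11.0
tool_pos: [0.5448, -0.0839, 0.0623]
orientation: [-2.109, 2.328, -0.001]
ft_force: [1.8, -2.6, -2.3]
grip_width: 0.0317
gripper_force: 30.0
```

```bash
python3 st.py
```

```text
11.0 [ 0.5448 -0.0839  0.0623] [ 1.8 -2.6 -2.3] Tz 0.198 yaw -95.7 0.0317 30.0
```

Request:
jog_arm --increments '[0,0,0,0,0,-4,1,0,0,0,0,0,0,1]'

```text
t: 11.25
tool_pos: [0.5447, -0.0839, 0.0623]
orientation: [-2.187, 2.255, -0.001]
ft_force: [2.2, -2.8, -0.2]
grip_width: 0.0318
gripper_force: 30.0
```

```bash
python3 st.py
```

```text
11.25 [ 0.5447 -0.0839  0.0623] [ 2.2 -2.8 -0.2] Tz 0.201 yaw -91.7 0.0318 30.0
```

Request:
jog_arm --increments '[0,0,0,0,0,-3,1,0,0,0,0,0,0,1]'

```text
t: 11.5
tool_pos: [0.5446, -0.0839, 0.0623]
orientation: [-2.243, 2.199, -0.001]
ft_force: [2.5, -3.2, -1.1]
grip_width: 0.0314
gripper_force: 30.0
```

```bash
python3 st.py
```

```text
11.5 [ 0.5446 -0.0839  0.0623] [ 2.5 -3.2 -1.1] Tz -0.532 yaw -88.9 0.0314 30.0
```

Request:
jog_arm --increments '[0,0,0,0,0,-2,1,0,0,0,0,0,0,1]'

```text
t: 11.75
tool_pos: [0.5446, -0.0835, 0.0624]
orientation: [-2.283, 2.157, -0.0]
ft_force: [2.5, -2.8, 0.1]
grip_width: 0.0321
gripper_force: 30.7
```

```bash
python3 st.py
```

```text
11.75 [ 0.5446 -0.0835  0.0624] [ 2.5 -2.8  0.1] Tz -1.019 yaw -86.8 0.0321 30.7
```

At the stop, the torque rose to -1.0 N m with the bolt at about 172°. I'll release it and move to the mat.

Request:
jog_arm --increments '[0,0,0,0,0,2,0,0,0,0,0,0,0,0,0,0,0,0,0,0,0,0,0,0,0,0,0,0,0,0,-0.05,0,0,0,0]'

```text
t: 12.38
tool_pos: [0.5412, -0.0838, 0.109]
orientation: [2.242, -2.19, -0.011]
ft_force: [1.7, 0.0, 0.9]
grip_width: 0.0739
gripper_force: 0.0
```

Request:
jog_arm --increments '[0,0,-0.055,0,0,0,0,-0.054,0.0072,0,0,0,0,0,-0.054,0.0072,0,0,0,0,0,-0.054,0.0072,0,0,0,0,0,-0.054,0.0072,0,0,0,0,0]'

```text
t: 13.0
tool_pos: [0.5098, 0.1332, 0.1674]
orientation: [-2.248, 2.194, -0.0]
ft_force: [0.1, 0.6, 0.2]
grip_width: 0.0871
gripper_force: 0.0
```

Request:
jog_arm --increments '[-0.054,0.0072,0,0,0,0,0,-0.054,0.0072,0,0,0,0,0,-0.054,0.0072,0,0,0,0,0,0,0,0,0,0,2,0,0,0,0,0,0,0,0]'

```text
t: 13.62
tool_pos: [0.4845, 0.2928, 0.1669]
orientation: [2.209, -2.232, -0.0]
ft_force: [-0.0, 0.4, -0.4]
grip_width: 0.0868
gripper_force: 0.0
```

```bash
python3 look.py w4; python3 - <<'E'
from h import *
im=viewer.read_camera("top"); p=viewer.camera_params("top"); cv2.imwrite("pics/top1.png",im[:,:,::-1])
w=dict(np.load("w4.npz")); iw=cv2.imread("pics/w4.png")[:,:,::-1].copy()
for c,z in(("g",.053),("y",.042)):
    print(c,[(ce.round(1),a,ray(w,ce,z).round(4)) for ce,a in blobs(iw,c,None,30)[0]])
E
```

```text
13.625 [0.4845 0.2928 0.1669] yaw -90.6
g [(array([280.8, 236. ]), np.int32(185), array([0.4638, 0.3419, 0.053 ]))]
y [(array([257.3, 151.1]), np.int32(229), array([0.4853, 0.2628, 0.042 ])), (array([458.6, 340.8]), np.int32(38), array([0.2651, 0.476 , 0.042 ])), (array([431.3, 347.2]), np.int32(45), array([0.2941, 0.4844, 0.042 ])), (array([346.2, 349.1]), np.int32(35), array([0.3886, 0.4859, 0.042 ])), (array([485.9, 350.2]), np.int32(35), array([0.2323, 0.4891, 0.042 ]))]
```

View pics/w4.png

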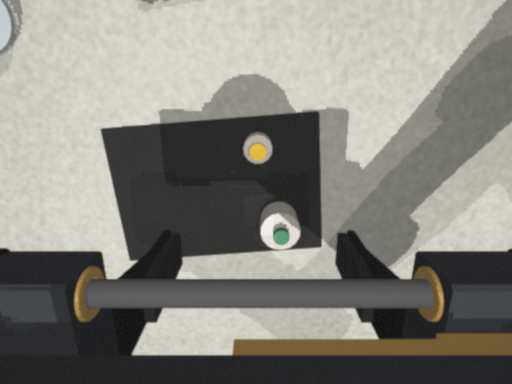

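Wrist view: w100 (yellow knob) is at (257,151) and w300 (green) at (281,236), both standing. I'll grasp w100.

Request:
jog_arm --increments '[0.0318,-0.0013,0.02,0,0,0,0,0,0,0.05,0,0,0,0,0,0,0.05,0,0,0,0,0,0,0.026,0,0,0,0,0,0,0.01,0,0,0,0]'

```text
t: 14.35
tool_pos: [0.4856, 0.2594, 0.0098]
orientation: [2.205, -2.233, 0.0]
ft_force: [-0.7, 0.1, 0.2]
grip_width: 0.087
gripper_force: 0.0
```

Request:
jog_arm --increments '[0,0,0,0,0,0,0,0,0,0,0,0,0,1,0,0,0,0,0,0,1,0,0,0,0,0,0,1,0,0,0,0,0,0,1]'

```text
t: 14.98
tool_pos: [0.486, 0.2614, 0.0116]
orientation: [-2.209, 2.233, 0.0]
ft_force: [0.1, -0.2, -0.9]
grip_width: 0.0549
gripper_force: 0.0
```

Request:
jog_arm --increments '[0,0,0,0,0,0,1,0,0,0,0,0,0,1,0,0,0,0,0,0,1,0,0,0,0,0,0,1,0,0,0,0,0,0,1]'

```text
t: 15.6
tool_pos: [0.4858, 0.2612, 0.0112]
orientation: [2.209, -2.234, -0.0]
ft_force: [-0.1, 0.5, 0.8]
grip_width: 0.026
gripper_force: 30.0
```

```bash
python3 st.py
```

```text
15.6 [0.4858 0.2612 0.0112] [-0.1  0.5  0.8] Tz 0.005 yaw -90.6 0.026 30.0
```

Request:
jog_arm --increments '[0,0,-0.05,0,0,0,1,0,0,-0.06,0,0,0,1,0.0514,-0.01,0,0,0,0,1,0.0514,-0.01,0,0,0,0,1,0.0514,-0.01,0,0,0,0,1]'

```text
t: 16.23
tool_pos: [0.5141, 0.1053, 0.1213]
orientation: [-2.21, 2.233, 0.0]
ft_force: [0.7, 0.2, -1.1]
grip_width: 0.0259
gripper_force: 30.0
```

Request:
jog_arm --increments '[0.0514,-0.01,0,0,0,0,1,0,0,0,0,0,0,1,0,0,0.03,0,0,0,1,0,0,0,0,0,0,1,0,0,0,0,0,0,1]'

```text
t: 16.85
tool_pos: [0.5241, 0.0558, 0.0918]
orientation: [-2.21, 2.232, -0.001]
ft_force: [0.2, 0.5, -0.2]
grip_width: 0.0261
gripper_force: 30.0
```

```bash
python3 st.py; python3 look.py w5
```

```text
16.85 [0.5241 0.0558 0.0918] [ 0.2  0.5 -0.2] Tz 0.004 yaw -90.6 0.0261 30.0
16.85 [0.5241 0.0558 0.0918] yaw -90.57
```

View pics/w5.png

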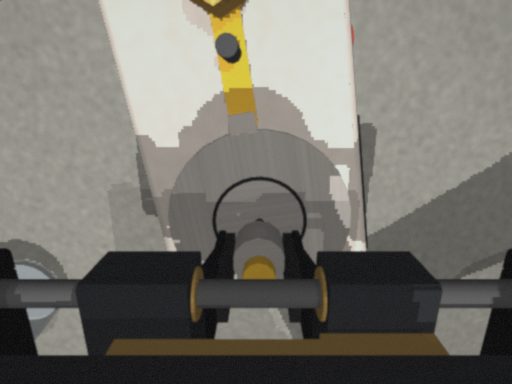

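Wrist view: w100 is held upright between the fingers with its knob at (259,270). The pan's circle is centred near (260,219), just in front of it.

```bash
python3 - <<'E'
from h import *
p=dict(np.load("w5.npz")); im=cv2.imread("pics/w5.png")[:,:,::-1].copy()
b=blobs(im,"y",(235,230,285,300))[0]; print(b)
print("pan",ray(p,(259.7,220),.06))
for z in (.118,.1226): print(ray(p,(259.2,269),z))
# front lower rim of the cylinder / predicted knob pixel if at the TCP
print(proj(p,[.5241,.0558,.1226]), [proj(p,[.5241+.014*np.cos(a),.0558+.014*np.sin(a),.1086]).round(0) for a in(0,-1.57,3.14)])
E
```

```text
[(array([258.62459016, 268.5852459 ]), np.int32(610))]
pan [0.52336795 0.05475654 0.06      ]
[0.52378843 0.05642976 0.118     ]
[0.52377134 0.05367491 0.1226    ]
[258.53858233 272.99356508] [array([231., 258.]), array([258., 233.]), array([286., 258.])]
```

Request:
jog_arm --increments '[0,0.0005,0.018,0,0,0,1,0,0,0.005,0,0,0,1,0,0,0,0,0,0,1,0,0,0.001,0,0,0,1,0,0,0,0,0,0,1]'

```text
t: 17.52
tool_pos: [0.5234, 0.0553, 0.0677]
orientation: [-2.209, 2.233, -0.001]
ft_force: [0.9, 0.4, -0.9]
grip_width: 0.0264
gripper_force: 30.0
```

```bash
python3 st.py
```

```text
17.525 [0.5234 0.0553 0.0677] [ 0.9  0.4 -0.9] Tz -0.016 yaw -90.6 0.0264 30.0
```

Request:
jog_arm --increments '[0,0,0.0012,0,0,0,1,0,0,0,0,0,0,1,0,0,0,0,0,0,0,0,0,0,0,0,0,0,0,0,0,0,0,0,0]'

```text
t: 18.15
tool_pos: [0.5231, 0.0552, 0.066]
orientation: [2.209, -2.234, 0.0]
ft_force: [0.5, 0.8, -0.5]
grip_width: 0.0486
gripper_force: 0.0
```

Request:
jog_arm --increments '[0,0,0,0,0,0,0,0,0,0,0,0,0,0,0,0,0,0,0,0,0,0,0,0,0,0,0,0,0,0,0,0,0,0,0]'

```text
t: 18.77
tool_pos: [0.5231, 0.0552, 0.066]
orientation: [2.209, -2.234, -0.0]
ft_force: [0.3, 0.1, 0.0]
grip_width: 0.0863
gripper_force: 0.0
```

Request:
jog_arm --increments '[0,0,-0.04,0,0,0,0,0,0,-0.04,0,0,0,0,0,0,-0.03,0,0,0,0,0,0,0,0,0,0,0,0,0,0,0,0,0,0]'

```text
t: 19.4
tool_pos: [0.5224, 0.0551, 0.1753]
orientation: [2.208, -2.234, -0.002]
ft_force: [-0.1, -0.6, -0.4]
grip_width: 0.0873
gripper_force: 0.0
```

Request:
jog_arm --increments '[0,0,0,0,0,0,0,0,0,0,0,0,0,0,0,0,0,0,0,0,0,0,0,0,0,0,0,0,0,0,0,0,0,0,0]'

```text
t: 20.02
tool_pos: [0.5231, 0.0552, 0.1759]
orientation: [2.209, -2.234, -0.0]
ft_force: [-0.4, -0.1, 1.0]
grip_width: 0.0871
gripper_force: 0.0
```

Request:
jog_arm --increments '[0,0,0,0,0,0,0,0,0,0,0,0,0,0,0,0,0,0,0,0,0,0,0,0,0,0,0,0,0,0,0,0,0,0,0]'

```text
t: 20.65
tool_pos: [0.5231, 0.0552, 0.176]
orientation: [-2.209, 2.234, -0.0]
ft_force: [-0.5, 0.1, -0.1]
grip_width: 0.0872
gripper_force: 0.0
```

```bash
python3 st.py; python3 look.py w6; python3 - <<'E'
from h import *
p=dict(np.load("w6.npz")); im=cv2.imread("pics/w6.png")[:,:,::-1].copy()
for ce,a in blobs(im,"y",(180,60,330,250))[0]: print(ce,a,ray(p,ce,.0965))
E
```

```text
20.65 [0.5231 0.0552 0.176 ] [-0.5  0.1 -0.1] Tz -0.022 yaw -90.6 0.0872 0.0
20.65 [0.5231 0.0552 0.176 ] yaw -90.64
[241.93043478  86.8       ] 805 [ 0.53417841 -0.0294604   0.0965    ]
[258.02389078 200.04095563] 293 [0.52355974 0.0565535  0.0965    ]
```

View pics/w6.png

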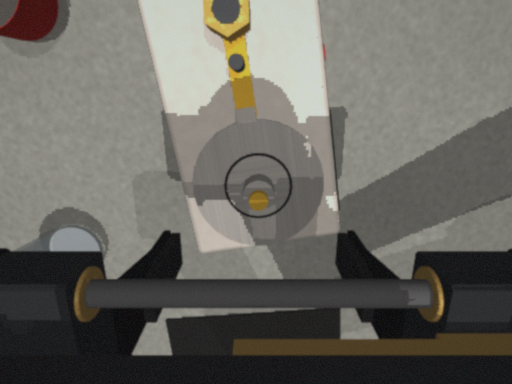

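w100 stands in the middle of the pan, with its knob at (258,200), inside the circle centred near (259,186). It was left free for over 1.5 s. I'll now pick it up and carry it to the tray.

Request:
jog_arm --increments '[0,0,0.04,0,0,0,0,0,0,0.04,0,0,0,0,0,0,0.03,0,0,0,0,0,0,0,0,0,0,0,0,0,0,0,0,0,1]'

```text
t: 21.32
tool_pos: [0.5242, 0.0555, 0.0672]
orientation: [-2.208, 2.232, -0.002]
ft_force: [-0.1, 0.2, 0.5]
grip_width: 0.0828
gripper_force: 0.0
```

Request:
jog_arm --increments '[0,0,0,0,0,0,1,0,0,0,0,0,0,1,0,0,0,0,0,0,1,0,0,0,0,0,0,1,0,0,0,0,0,0,1]'

```text
t: 21.95
tool_pos: [0.5231, 0.0552, 0.066]
orientation: [-2.209, 2.234, 0.0]
ft_force: [-0.2, 0.4, 0.5]
grip_width: 0.0349
gripper_force: 0.0
```

Request:
jog_arm --increments '[0,0,0,0,0,0,1,0,0,0,0,0,0,1,0,0,0,0,0,0,1,0,0,0,0,0,0,1]'

```text
t: 22.45
tool_pos: [0.5231, 0.0552, 0.066]
orientation: [2.209, -2.234, -0.0]
ft_force: [-0.4, -0.7, -0.4]
grip_width: 0.026
gripper_force: 30.0
```

Request:
jog_arm --increments '[0,0,-0.04,0,0,0,1,0,0,-0.06,0,0,0,1,0.0542,0,0,0,0,0,1,0.0542,0,0,0,0,0,1,0.0542,0,0,0,0,0,1]'

```text
t: 23.08
tool_pos: [0.5209, -0.1087, 0.166]
orientation: [-2.21, 2.233, 0.0]
ft_force: [1.1, 0.3, -0.9]
grip_width: 0.0258
gripper_force: 30.0
```

Request:
jog_arm --increments '[0.0542,0,0,0,0,0,1,0.0542,0,0,0,0,0,1,0.0542,0,0,0,0,0,1,0,0,0.04,0,0,0,1,0,0,0,0,0,0,1]'

```text
t: 23.7
tool_pos: [0.5163, -0.2697, 0.1225]
orientation: [2.204, -2.233, -0.013]
ft_force: [-0.2, 0.5, -0.8]
grip_width: 0.0264
gripper_force: 30.0
```

```bash
python3 st.py; python3 look.py w7
```

```text
23.7 [ 0.5163 -0.2697  0.1225] [-0.2  0.5 -0.8] Tz -0.035 yaw -90.8 0.0264 30.0
23.7 [ 0.5163 -0.2697  0.1225] yaw -90.77
```

View pics/w7.png

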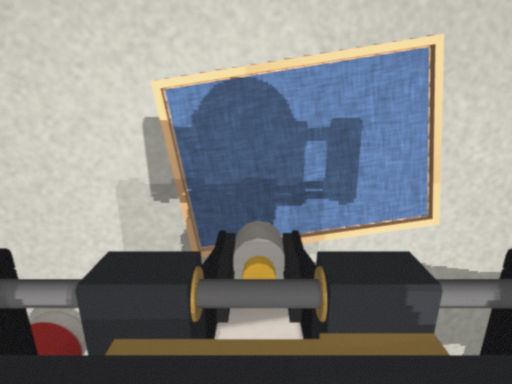

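Wrist view: w100 is held over the tray's near-left part. I'll check where the drop spot falls relative to the rim.

```bash
python3 - <<'E'
from h import *
p=dict(np.load("w7.npz"))
print([ray(p,u,.014)[:2].round(3) for u in((162,86),(436,43),(433,219),(199,248))], proj(p,[.518,-.27,.006]))
E
```

```text
[array([ 0.592, -0.356]), array([ 0.376, -0.385]), array([ 0.356, -0.237]), array([ 0.572, -0.211])] [255.59528861 184.88255149]
```

Request:
jog_arm --increments '[0,0,0.05,0,0,0,1,0,0,0.045,0,0,0,1,0,0,0.012,0,0,0,1,0,0,0.003,0,0,0,1,0,0,0,0,0,0,1]'

```text
t: 24.38
tool_pos: [0.5212, -0.2702, 0.018]
orientation: [-2.209, 2.231, -0.005]
ft_force: [0.4, -0.5, -1.4]
grip_width: 0.0262
gripper_force: 30.0
```

```bash
python3 st.py
```

```text
24.375 [ 0.5212 -0.2702  0.018 ] [ 0.4 -0.5 -1.4] Tz 0.069 yaw -90.6 0.0262 30.0
```

Request:
jog_arm --increments '[0,0,0.0018,0,0,0,1,0,0,0,0,0,0,1,0,0,0,0,0,0,1]'

```text
t: 24.75
tool_pos: [0.5196, -0.2701, 0.0147]
orientation: [-2.209, 2.234, -0.001]
ft_force: [-0.5, -0.6, -1.9]
grip_width: 0.026
gripper_force: 30.0
```

```bash
python3 st.py
```

```text
24.75 [ 0.5196 -0.2701  0.0147] [-0.5 -0.6 -1.9] Tz 0.0 yaw -90.6 0.026 30.0
```

Request:
jog_arm --increments '[0,0,0.0008,0,0,0,1,0,0,0,0,0,0,1,0,0,0,0,0,0,0.35,0,0,0,0,0,0,0.35,0,0,0,0,0,0,0.35]'

```text
t: 25.38
tool_pos: [0.5195, -0.27, 0.0135]
orientation: [-2.209, 2.234, -0.0]
ft_force: [0.2, 0.5, -0.3]
grip_width: 0.0487
gripper_force: 0.0
```

Request:
jog_arm --increments '[0,0,0,0,0,0,0.35,0,0,0,0,0,0,0.35,0,0,-0.04,0,0,0,0.35,0,0,-0.06,0,0,0,0,0,0,-0.055,0,0,0,0]'

```text
t: 26.0
tool_pos: [0.5194, -0.27, 0.1703]
orientation: [2.209, -2.234, 0.001]
ft_force: [0.7, -0.5, -0.9]
grip_width: 0.0692
gripper_force: 0.0
```

Request:
jog_arm --increments '[-0.0563,0.0041,0,0,0,0,0,-0.0563,0.0041,0,0,0,0,0,-0.0563,0.0041,0,0,0,0,0,-0.0563,0.0041,0,0,0,0,0,-0.0563,0.0041,0,0,0,0,0]'

```text
t: 26.62
tool_pos: [0.5018, 0.0135, 0.1687]
orientation: [-2.208, 2.233, -0.001]
ft_force: [0.9, -1.0, 0.0]
grip_width: 0.0872
gripper_force: 0.0
```

Request:
jog_arm --increments '[-0.0563,0.0041,0,0,0,0,0,-0.0563,0.0041,0,0,0,0,0,-0.0563,0.0041,0,0,0,0,0,-0.0563,0.0041,0,0,0,0,0,-0.0563,0.0041,0,0,0,0,0]'

```text
t: 27.25
tool_pos: [0.4843, 0.2953, 0.1686]
orientation: [-2.209, 2.233, -0.0]
ft_force: [1.5, -0.8, 0.7]
grip_width: 0.0871
gripper_force: 0.0
```

Request:
jog_arm --increments '[0,0,0,0,0,0,0,0,0,0,0,0,0,0]'

```text
t: 27.5
tool_pos: [0.4843, 0.2931, 0.1681]
orientation: [2.208, -2.233, -0.0]
ft_force: [0.2, -0.6, 0.3]
grip_width: 0.0872
gripper_force: 0.0
```

```bash
python3 st.py; python3 look.py w8; python3 - <<'E'
from h import *
w=dict(np.load("w8.npz")); iw=cv2.imread("pics/w8.png")[:,:,::-1].copy()
for c,z in(("g",.053),):
    print(c,[(ce.round(1),a,ray(w,ce,z).round(4)) for ce,a in blobs(iw,c,None,30)[0]])
im=viewer.read_camera("top"); p=viewer.camera_params("top"); cv2.imwrite("pics/top2.png",im[:,:,::-1])
print([(ce.round(1),a,ray(p,ce,.044).round(4)) for ce,a in blobs(im,"y",(335,190,425,300))[0]])
a=np.hstack([cv2.resize(im[185:305,330:430,::-1],None,fx=4,fy=4),cv2.resize(cv2.imread("pics/w8.png")[100:340,180:380],None,fx=2,fy=2)]); cv2.imwrite("pics/c2.png",a)
E
```

```text
27.5 [0.4843 0.2931 0.1681] [ 0.2 -0.6  0.3] Tz -0.023 yaw -90.6 0.0872 0.0
27.5 [0.4843 0.2931 0.1681] yaw -90.62
g [(array([280.6, 235.1]), np.int32(180), array([0.4638, 0.3419, 0.053 ]))]
[(array([373.2, 226. ]), np.int32(27), array([ 0.5194, -0.2701,  0.044 ]))]
```

View pics/c2.png

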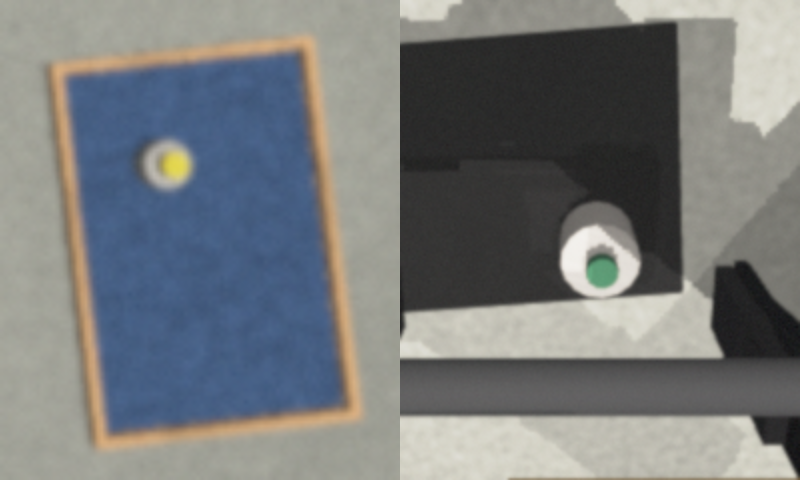

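w100 stands upright in the tray, and w300 is undisturbed at (281,235) in the wrist view. I'll grasp w300.

Request:
jog_arm --increments '[-0.047,0.0205,0,0,0,0,0,0,0,0.05,0,0,0,0,0,0,0.05,0,0,0,0,0,0,0.045,0,0,0,0,0,0,0.0105,0,0,0,0]'

```text
t: 28.22
tool_pos: [0.4638, 0.3378, 0.0104]
orientation: [2.202, -2.232, 0.001]
ft_force: [-0.3, -0.8, 0.2]
grip_width: 0.0864
gripper_force: 0.0
```

Request:
jog_arm --increments '[0,0,0,0,0,0,0,0,0,0,0,0,0,1,0,0,0,0,0,0,1,0,0,0,0,0,0,1,0,0,0,0,0,0,1]'

```text
t: 28.85
tool_pos: [0.4649, 0.3409, 0.0134]
orientation: [-2.209, 2.233, 0.0]
ft_force: [0.3, 0.1, -0.4]
grip_width: 0.0551
gripper_force: 0.0
```

Request:
jog_arm --increments '[0,0,0,0,0,0,1,0,0,0,0,0,0,1,0,0,0,0,0,0,1,0,0,0,0,0,0,1]'

```text
t: 29.35
tool_pos: [0.4644, 0.3405, 0.0129]
orientation: [2.208, -2.233, -0.0]
ft_force: [-1.8, -0.4, 1.7]
grip_width: 0.0383
gripper_force: 30.0
```

```bash
python3 st.py;python3 - <<'E'
from h import *
print(shift([.5236,.0552,.12]))
E
```

```text
29.35 [0.4644 0.3405 0.0129] [-1.8 -0.4  1.7] Tz -0.04 yaw -90.6 0.0383 30.0
[ 0.28468233 -0.06231677 -0.10701084]
```

Request:
jog_arm --increments '[0,0,-0.05,0,0,0,1,0,0,-0.057,0,0,0,1,0.0569,-0.0123,0,0,0,0,1,0.0569,-0.0123,0,0,0,0,1,0.0569,-0.0123,0,0,0,0,1]'

```text
t: 29.98
tool_pos: [0.4996, 0.1678, 0.1193]
orientation: [2.209, -2.233, -0.0]
ft_force: [0.7, -0.1, -3.0]
grip_width: 0.0383
gripper_force: 30.0
```

Request:
jog_arm --increments '[0.0569,-0.0123,0,0,0,0,1,0.0569,-0.0123,0,0,0,0,1,0,0,0.025,0,0,0,1,0,0,0.015,0,0,0,1,0,0,0,0,0,0,1]'

```text
t: 30.6
tool_pos: [0.522, 0.0554, 0.0783]
orientation: [2.207, -2.231, -0.002]
ft_force: [-1.1, -0.2, -3.0]
grip_width: 0.0382
gripper_force: 30.0
```

Request:
jog_arm --increments '[0,0,0.007,0,0,0,1,0,0,0,0,0,0,1,0,0,0,0,0,0,1]'

```text
t: 30.98
tool_pos: [0.5234, 0.056, 0.0733]
orientation: [-2.209, 2.232, -0.001]
ft_force: [-0.9, -0.6, -2.6]
grip_width: 0.0384
gripper_force: 30.0
```

```bash
python3 st.py
```

```text
30.975 [0.5234 0.056  0.0733] [-0.9 -0.6 -2.6] Tz -0.017 yaw -90.6 0.0384 30.0
```

Request:
jog_arm --increments '[0.0007,0.0004,0.004,0,0,0,1,0,0,0.002,0,0,0,1,0,0,0.002,0,0,0,1,0,0,0,0,0,0,1,0,0,0,0,0,0,1]'

```text
t: 31.6
tool_pos: [0.5228, 0.0549, 0.0651]
orientation: [-2.209, 2.234, -0.0]
ft_force: [-1.3, 1.1, -0.8]
grip_width: 0.0383
gripper_force: 30.0
```

```bash
python3 st.py
```

```text
31.6 [0.5228 0.0549 0.0651] [-1.3  1.1 -0.8] Tz -0.028 yaw -90.6 0.0383 30.0
```

Request:
jog_arm --increments '[0,0,0,0,0,0,0,0,0,0,0,0,0,0,0,0,0,0,0,0,0,0,0,0,0,0,0,0,0,0,0,0,0,0,0]'

```text
t: 32.22
tool_pos: [0.5228, 0.0548, 0.0649]
orientation: [-2.209, 2.234, -0.0]
ft_force: [-0.9, 1.0, 0.3]
grip_width: 0.0802
gripper_force: 0.0
```

Request:
jog_arm --increments '[0,0,0,0,0,0,0,0,0,0,0,0,0,0,0,0,-0.04,0,0,0,0,0,0,-0.04,0,0,0,0,0,0,-0.03,0,0,0,0]'

```text
t: 32.85
tool_pos: [0.5231, 0.0549, 0.1768]
orientation: [-2.208, 2.233, -0.001]
ft_force: [1.3, -0.0, -0.6]
grip_width: 0.0871
gripper_force: 0.0
```

Request:
jog_arm --increments '[0,0,0,0,0,0,0,0,0,0,0,0,0,0,0,0,0,0,0,0,0,0,0,0,0,0,0,0,0,0,0,0,0,0,0]'

```text
t: 33.48
tool_pos: [0.5226, 0.0547, 0.1744]
orientation: [2.208, -2.233, -0.001]
ft_force: [-0.2, 0.3, -0.3]
grip_width: 0.0869
gripper_force: 0.0
```

Request:
jog_arm --increments '[0,0,0,0,0,0,0,0,0,0,0,0,0,0,0,0,0,0,0,0,0,0,0,0,0,0,0,0,0,0,0,0,0,0,0]'

```text
t: 34.1
tool_pos: [0.5227, 0.0548, 0.1749]
orientation: [-2.209, 2.234, -0.0]
ft_force: [0.5, 0.3, -0.1]
grip_width: 0.0875
gripper_force: 0.0
```

Request:
jog_arm --increments '[0,0,0,0,0,0,0,0,0,0,0,0,0,0,0,0,0,0,0,0,0,0,0,0,0,0,0,0,0,0,0,0,0,0,0]'

```text
t: 34.72
tool_pos: [0.5227, 0.0548, 0.1749]
orientation: [2.209, -2.234, 0.0]
ft_force: [-0.3, -0.3, -0.3]
grip_width: 0.0873
gripper_force: 0.0
```

```bash
python3 st.py; python3 look.py w9; python3 - <<'E'
from h import *
p=dict(np.load("w9.npz")); im=cv2.imread("pics/w9.png")[:,:,::-1].copy()
for ce,a in blobs(im,"g",(150,60,350,250),30)[0]: print(ce,a,ray(p,ce,.104))
E
```

```text
34.725 [0.5227 0.0548 0.1749] [-0.3 -0.3 -0.3] Tz -0.034 yaw -90.6 0.0873 0.0
34.725 [0.5227 0.0548 0.1749] yaw -90.64
[258.46931408 204.41516245] 277 [0.52280522 0.05680494 0.104     ]
```

View pics/w9.png

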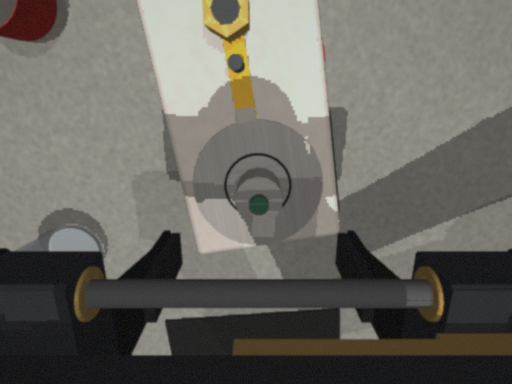

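w300 is centred on the pan, with its knob at (258,204), and was left free for over 2 s. I'll move it to the tray.

Request:
jog_arm --increments '[0,0,0.04,0,0,0,0,0,0,0.04,0,0,0,0,0,0,0.031,0,0,0,0,0,0,0,0,0,0,0,0,0,0,0,0,0,1]'

```text
t: 35.4
tool_pos: [0.5238, 0.0551, 0.0651]
orientation: [-2.208, 2.232, -0.002]
ft_force: [0.8, 0.1, 1.2]
grip_width: 0.0826
gripper_force: 0.0
```

Request:
jog_arm --increments '[0,0,0,0,0,0,1,0,0,0,0,0,0,1,0,0,0,0,0,0,1,0,0,0,0,0,0,1,0,0,0,0,0,0,1]'

```text
t: 36.02
tool_pos: [0.5228, 0.0548, 0.064]
orientation: [-2.209, 2.234, -0.0]
ft_force: [-0.5, -0.5, -1.0]
grip_width: 0.0383
gripper_force: 30.0
```

Request:
jog_arm --increments '[0,0,0,0,0,0,1,0,0,0,0,0,0,1,0,0,0,0,0,0,1,0,0,-0.04,0,0,0,1,0,0,-0.06,0,0,0,1]'

```text
t: 36.65
tool_pos: [0.5205, 0.0542, 0.1622]
orientation: [2.203, -2.23, -0.006]
ft_force: [1.2, 0.6, -2.6]
grip_width: 0.0385
gripper_force: 30.0
```

Request:
jog_arm --increments '[0.0537,0.0127,0,0,0,0,1,0.0537,0.0127,0,0,0,0,1,0.0537,0.0127,0,0,0,0,1,0.0537,0.0127,0,0,0,0,1,0.0537,0.0127,0,0,0,0,1]'

```text
t: 37.28
tool_pos: [0.4548, -0.2142, 0.1632]
orientation: [2.208, -2.234, -0.003]
ft_force: [1.7, -0.8, -3.7]
grip_width: 0.0383
gripper_force: 30.0
```

Request:
jog_arm --increments '[0.0537,0.0127,0,0,0,0,1,0.0537,0.0127,0,0,0,0,1,0,0,0.05,0,0,0,1,0,0,0.05,0,0,0,1,0,0,0.03,0,0,0,1]'

```text
t: 37.9
tool_pos: [0.427, -0.3193, 0.0306]
orientation: [2.206, -2.234, -0.009]
ft_force: [-0.2, 0.5, -2.2]
grip_width: 0.0385
gripper_force: 30.0
```

Request:
jog_arm --increments '[0,0,0.01,0,0,0,1,0,0,0,0,0,0,1,0,0,0,0,0,0,1]'

```text
t: 38.28
tool_pos: [0.4308, -0.3205, 0.0253]
orientation: [-2.209, 2.233, -0.004]
ft_force: [0.1, 0.5, -3.5]
grip_width: 0.0383
gripper_force: 30.0
```

```bash
python3 st.py
```

```text
38.275 [ 0.4308 -0.3205  0.0253] [ 0.1  0.5 -3.5] Tz -0.008 yaw -90.6 0.0383 30.0
```

Request:
jog_arm --increments '[0,0,0.007,0,0,0,1,0,0,0.001,0,0,0,1,0,0,0,0,0,0,1,0,0,0,0,0,0,1]'

```text
t: 38.78
tool_pos: [0.4297, -0.3201, 0.0161]
orientation: [-2.209, 2.234, -0.001]
ft_force: [0.1, 0.1, -2.7]
grip_width: 0.0386
gripper_force: 30.0
```

```bash
python3 st.py
```

```text
38.775 [ 0.4297 -0.3201  0.0161] [ 0.1  0.1 -2.7] Tz 0.011 yaw -90.6 0.0386 30.0
```

Request:
jog_arm --increments '[0,0,0.0013,0,0,0,1,0,0,0,0,0,0,1,0,0,0,0,0,0,0.27,0,0,0,0,0,0,0.27,0,0,0,0,0,0,0.27]'

```text
t: 39.4
tool_pos: [0.4298, -0.3202, 0.0149]
orientation: [-2.209, 2.234, -0.001]
ft_force: [-1.0, 0.4, 0.6]
grip_width: 0.0593
gripper_force: 0.0
```

Request:
jog_arm --increments '[0,0,0,0,0,0,0.27,0,0,-0.04,0,0,0,0.27,0,0,-0.055,0,0,0,0.27,0,0,-0.06,0,0,0,0,0,0,0,0,0,0,0]'

```text
t: 40.02
tool_pos: [0.4327, -0.3216, 0.1753]
orientation: [-2.207, 2.23, -0.019]
ft_force: [0.5, 0.3, -0.4]
grip_width: 0.0763
gripper_force: 0.0
```

Request:
jog_arm --increments '[-0.0475,-0.0224,0,0,0,0,0,-0.0475,-0.0224,0,0,0,0,0,-0.0475,-0.0224,0,0,0,0,0,-0.0475,-0.0224,0,0,0,0,0,-0.0475,-0.0224,0,0,0,0,0]'

```text
t: 40.65
tool_pos: [0.5442, -0.0822, 0.1686]
orientation: [2.208, -2.233, -0.002]
ft_force: [1.1, -0.6, 0.0]
grip_width: 0.0872
gripper_force: 0.0
```

Request:
jog_arm --increments '[0,0,0,0,0,-1.2,0,0,0,0,0,0,0,0,0,0,0,0,0,0,0]'

```text
t: 41.02
tool_pos: [0.5435, -0.0848, 0.1692]
orientation: [2.23, -2.212, -0.001]
ft_force: [0.3, -0.4, 0.1]
grip_width: 0.0871
gripper_force: 0.0
```

```bash
python3 st.py; python3 look.py w10; python3 - <<'E'
from h import *
print(shift([.5444,-.0838,.062]))
im=viewer.read_camera("top");p=viewer.camera_params("top")
a=np.hstack([cv2.resize(im[185:305,330:430,::-1],None,fx=4,fy=4),cv2.resize(cv2.imread("pics/w10.png")[100:340,160:360],None,fx=2,fy=2)]); cv2.imwrite("pics/c3.png",a)
E
```

```text
41.025 [ 0.5435 -0.0848  0.1692] [ 0.3 -0.4  0.1] Tz 0.003 yaw -89.5 0.0871 0.0
41.025 [ 0.5435 -0.0848  0.1692] yaw -89.54
[-0.00106467 -0.00086767  0.10735968]
```

View pics/c3.png

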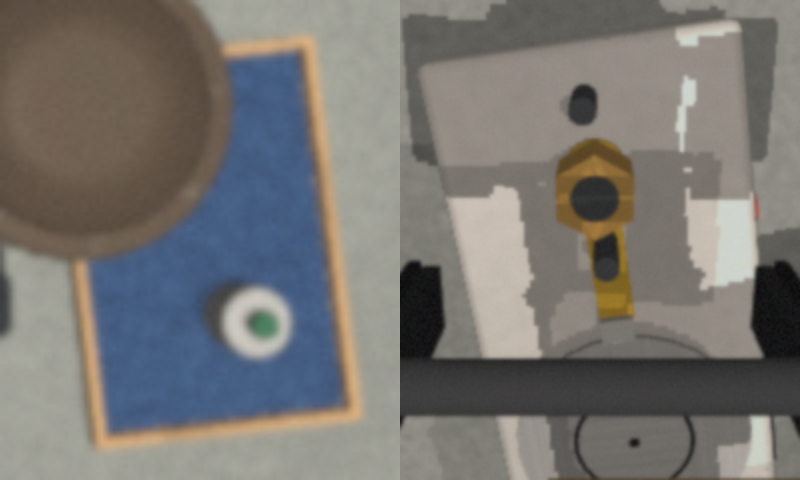

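w300 stands upright in the tray. The head's flats face straight left and right in the wrist view, so they line up with the fingers for the tightening grip.

Request:
jog_arm --increments '[-0.001,-0.0009,0.05,0,0,0,0,0,0,0.045,0,0,0,0,0,0,0.0125,0,0,0,0,0,0,0,0,0,0,0,0,0,0,0,0,0,1]'

```text
t: 41.75
tool_pos: [0.5467, -0.0829, 0.064]
orientation: [-2.23, 2.209, -0.004]
ft_force: [0.5, -0.1, 0.6]
grip_width: 0.0827
gripper_force: 0.0
```

Request:
jog_arm --increments '[0,0,0,0,0,0,1,0,0,0,0,0,0,1,0,0,0,0,0,0,1,0,0,0,0,0,0,1,0,0,0,0,0,0,1]'

```text
t: 42.38
tool_pos: [0.5451, -0.0828, 0.0621]
orientation: [2.232, -2.211, -0.0]
ft_force: [-0.2, -0.8, -0.9]
grip_width: 0.035
gripper_force: 0.0
```

Request:
jog_arm --increments '[0,0,0,0,0,0,1,0,0,0,0,0,0,1,0,0,0,0,0,0,1,0,0,0,0,0,8,1,0,0,0,0,0,8,1]'

```text
t: 43.0
tool_pos: [0.5453, -0.0829, 0.0621]
orientation: [1.898, -2.503, 0.001]
ft_force: [-0.1, -0.2, -0.3]
grip_width: 0.0318
gripper_force: 30.0
```

```bash
python3 st.py
```

```text
43.0 [ 0.5453 -0.0829  0.0621] [-0.1 -0.2 -0.3] Tz 0.189 yaw -105.6 0.0318 30.0
```

Request:
jog_arm --increments '[0,0,0,0,0,8,1,0,0,0,0,0,8,1,0,0,0,0,0,0,1,0,0,0,0,0,0,0.35,0,0,0,0,0,0,0.35]'

```text
t: 43.62
tool_pos: [0.5451, -0.0827, 0.0621]
orientation: [-1.538, 2.739, 0.0]
ft_force: [1.1, 0.1, -0.4]
grip_width: 0.0446
gripper_force: 0.0
```

Request:
jog_arm --increments '[0,0,0,0,0,0,0.35,0,0,0,0,0,-10,0.35,0,0,0,0,0,-10,0.35,0,0,0,0,0,-10,0.35,0,0,0,0,0,-10,0.35]'

```text
t: 44.25
tool_pos: [0.5451, -0.0828, 0.0622]
orientation: [-2.387, 2.042, 0.0]
ft_force: [0.3, -1.7, 0.0]
grip_width: 0.0567
gripper_force: 0.0
```

Request:
jog_arm --increments '[0,0,0,0,0,-10,0.35,0,0,0,0,0,-10,0.35,0,0,0,0,0,0,1,0,0,0,0,0,0,1,0,0,0,0,0,0,1]'

```text
t: 44.88
tool_pos: [0.5449, -0.0829, 0.0621]
orientation: [2.699, -1.606, -0.001]
ft_force: [-5.2, -3.5, 3.7]
grip_width: 0.0342
gripper_force: 4.2
```

Request:
jog_arm --increments '[0,0,0,0,0,0,1,0,0,0,0,0,0,1,0,0,0,0,0,10,1,0,0,0,0,0,10,1,0,0,0,0,0,10,1]'

```text
t: 45.5
tool_pos: [0.5448, -0.0832, 0.062]
orientation: [2.187, -2.254, -0.0]
ft_force: [-1.5, -3.1, 1.8]
grip_width: 0.0319
gripper_force: 30.0
```

```bash
python3 st.py
```

```text
45.5 [ 0.5448 -0.0832  0.062 ] [-1.5 -3.1  1.8] Tz 0.206 yaw -91.7 0.0319 30.0
```

Request:
jog_arm --increments '[0,0,0,0,0,10,1,0,0,0,0,0,10,1,0,0,0,0,0,10,1,0,0,0,0,0,0,1,0,0,0,0,0,0,0.35]'

```text
t: 46.12
tool_pos: [0.546, -0.0826, 0.0621]
orientation: [-1.537, 2.738, -0.001]
ft_force: [-0.2, -0.2, -0.4]
grip_width: 0.0363
gripper_force: 0.0
```

Request:
jog_arm --increments '[0,0,0,0,0,0,0.35,0,0,0,0,0,0,0.35,0,0,0,0,0,-10,0.35,0,0,0,0,0,-10,0.35,0,0,0,0,0,-10,0.35]'

```text
t: 46.75
tool_pos: [0.5454, -0.0825, 0.0622]
orientation: [-2.2, 2.242, -0.0]
ft_force: [-0.0, -0.5, -0.7]
grip_width: 0.0567
gripper_force: 0.0
```

Request:
jog_arm --increments '[0,0,0,0,0,-10,0.35,0,0,0,0,0,-10,0.35,0,0,0,0,0,-10,0.35,0,0,0,0,0,0,1,0,0,0,0,0,0,1]'

```text
t: 47.38
tool_pos: [0.5452, -0.0827, 0.0621]
orientation: [-2.699, 1.608, -0.0]
ft_force: [-0.5, 0.0, 0.7]
grip_width: 0.0439
gripper_force: 0.0
```

Request:
jog_arm --increments '[0,0,0,0,0,0,1,0,0,0,0,0,0,1,0,0,0,0,0,0,1,0,0,0,0,0,10,1,0,0,0,0,0,10,1]'

```text
t: 48.0
tool_pos: [0.5444, -0.0832, 0.062]
orientation: [2.374, -2.055, -0.001]
ft_force: [-2.5, -3.9, 2.2]
grip_width: 0.0318
gripper_force: 30.0
```

```bash
python3 st.py
```

```text
48.0 [ 0.5444 -0.0832  0.062 ] [-2.5 -3.9  2.2] Tz 0.212 yaw -81.8 0.0318 30.0
```

Request:
jog_arm --increments '[0,0,0,0,0,10,1,0,0,0,0,0,10,1,0,0,0,0,0,10,1,0,0,0,0,0,10,1,0,0,0,0,0,0,1]'

```text
t: 48.62
tool_pos: [0.5457, -0.0834, 0.062]
orientation: [-1.536, 2.739, -0.001]
ft_force: [0.5, -4.9, -0.4]
grip_width: 0.0318
gripper_force: 30.0
```

Request:
jog_arm --increments '[0,0,0,0,0,0,0.35,0,0,0,0,0,0,0.35,0,0,0,0,0,0,0.35,0,0,0,0,0,-10,0.35,0,0,0,0,0,-10,0.35]'

```text
t: 49.25
tool_pos: [0.5454, -0.0825, 0.0622]
orientation: [-1.996, 2.425, -0.0]
ft_force: [-1.0, -0.3, -0.6]
grip_width: 0.0563
gripper_force: 0.0
```

Request:
jog_arm --increments '[0,0,0,0,0,-10,0.35,0,0,0,0,0,-10,0.35,0,0,0,0,0,-10,0.35,0,0,0,0,0,-10,0.35,0,0,0,0,0,0,1]'

```text
t: 49.88
tool_pos: [0.5453, -0.0826, 0.0622]
orientation: [-2.699, 1.607, -0.0]
ft_force: [0.3, 0.6, -0.2]
grip_width: 0.052
gripper_force: 0.0
```

Request:
jog_arm --increments '[0,0,0,0,0,0,1,0,0,0,0,0,0,1,0,0,0,0,0,0,1,0,0,0,0,0,7,1,0,0,0,0,0,7,1]'

```text
t: 50.5
tool_pos: [0.5442, -0.0833, 0.0621]
orientation: [2.48, -1.926, -0.002]
ft_force: [-2.0, -1.2, 2.1]
grip_width: 0.0315
gripper_force: 30.0
```

Request:
jog_arm --increments '[0,0,0,0,0,0,1]'

```text
t: 50.62
tool_pos: [0.5442, -0.0833, 0.062]
orientation: [2.484, -1.921, -0.002]
ft_force: [-2.9, -3.5, 2.8]
grip_width: 0.0319
gripper_force: 30.0
```

```bash
python3 st.py
```

```text
50.625 [ 0.5442 -0.0833  0.062 ] [-2.9 -3.5  2.8] Tz -0.154 yaw -75.4 0.0319 30.0
```

Request:
jog_arm --increments '[0,0,0,0,0,4,1,0,0,0,0,0,0,1]'

```text
t: 50.88
tool_pos: [0.5444, -0.0832, 0.062]
orientation: [2.417, -2.005, -0.002]
ft_force: [-3.2, -3.6, 2.7]
grip_width: 0.0317
gripper_force: 30.0
```

```bash
python3 st.py
```

```text
50.875 [ 0.5444 -0.0832  0.062 ] [-3.2 -3.6  2.7] Tz -0.228 yaw -79.4 0.0317 30.0
```

Request:
jog_arm --increments '[0,0,0,0,0,3,1,0,0,0,0,0,0,1]'

```text
t: 51.12
tool_pos: [0.5444, -0.0832, 0.062]
orientation: [2.366, -2.064, -0.001]
ft_force: [-3.4, -3.8, 1.8]
grip_width: 0.0318
gripper_force: 30.1
```

```bash
python3 st.py
```

```text
51.125 [ 0.5444 -0.0832  0.062 ] [-3.4 -3.8  1.8] Tz 0.676 yaw -82.2 0.0318 30.1
```

Request:
jog_arm --increments '[0,0,0,0,0,2,1,0,0,0,0,0,0,1]'

```text
t: 51.38
tool_pos: [0.5445, -0.0834, 0.0621]
orientation: [2.33, -2.104, -0.0]
ft_force: [-3.4, -4.0, 2.1]
grip_width: 0.0317
gripper_force: 30.7
```

```bash
python3 st.py
```

```text
51.375 [ 0.5445 -0.0834  0.0621] [-3.4 -4.   2.1] Tz 0.993 yaw -84.2 0.0317 30.7
```

Request:
jog_arm --increments '[0,0,0,0,0,0,0,0,0,0,0,0,0,0,0,0,0,0,0,0,0,0,0,0,0,0,0,0,0,0,0,0,0,0,0]'

```text
t: 52.0
tool_pos: [0.5453, -0.0827, 0.0621]
orientation: [-2.326, 2.111, -0.0]
ft_force: [0.6, -0.1, -0.4]
grip_width: 0.0739
gripper_force: 0.0
```

Request:
jog_arm --increments '[0,0,0,0,0,0,0,0,0,0,0,0,0,0,0,0,-0.05,0,0,0,0,0,0,-0.05,0,0,0,0,0,0,-0.01,0,0,0,0]'

```text
t: 52.62
tool_pos: [0.5474, -0.0828, 0.1762]
orientation: [-2.323, 2.107, -0.009]
ft_force: [-0.1, 0.0, 0.3]
grip_width: 0.0868
gripper_force: 0.0
```

Request:
jog_arm --increments '[-0.05,0,0,0,0,0,0,-0.04,0,0,0,0,0,0,0,0,0,0,0,0,0,0,0,0,0,0,0,0]'

```text
t: 53.12
tool_pos: [0.5361, 0.0066, 0.1716]
orientation: [2.326, -2.11, -0.001]
ft_force: [0.1, -0.1, 0.2]
grip_width: 0.0866
gripper_force: 0.0
```

```bash
python3 st.py; python3 look.py w11; python3 - <<'E'
from h import *
im=viewer.read_camera("side")
w=cv2.imread("pics/w11.png")
a=np.hstack([cv2.resize(im[100:384,150:350,::-1],None,fx=1.8,fy=1.8,interpolation=cv2.INTER_CUBIC),cv2.resize(w[20:190,200:310],(331,511),interpolation=cv2.INTER_CUBIC)]); cv2.imwrite("pics/c4.png",a)
E
```

```text
53.125 [0.5361 0.0066 0.1716] [ 0.1 -0.1  0.2] Tz 0.001 yaw -84.4 0.0866 0.0
53.125 [0.5361 0.0066 0.1716] yaw -84.42
```

View pics/c4.png

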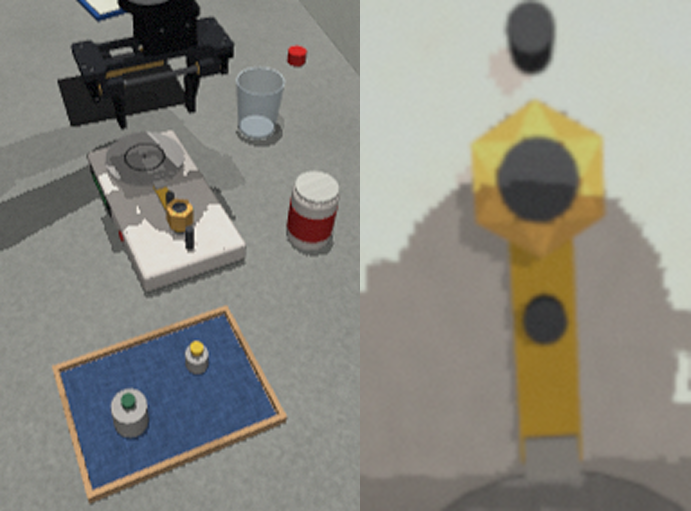

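Both weights stand upright in the tray, and the beaker and can are where they were. The head's corners point at the pins, so the flats face the balance's x axis, which means the bolt is home.

```bash
python3 -c "
from bench import sign_off
print(sign_off())"
```

```text
the job is handed in; nothing more can be done
None
```

The job is handed in at about 53 s: I undid the bolt to its stop, checked w100 then w300 (the only two present) and put both upright in the tray, then screwed the bolt fully home with the beaker and can untouched.

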